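Close the draught shield and tare the balance without touching it

TASK

An empty beaker stands on the balance and is to be tared. Gently push the draught shield's sliding top pane fully shut, then hold the gripper's tip a few centimetres above the centre of the blue-ringed touch-free sensor (tare) for two full seconds without touching it, and draw well away from it. Keep the gripper well clear of the orange-ringed sensor (print), touch neither the sensors nor the beaker, lift nothing, and leave the other things where they stand.

Things in the scene. Friction and masses are not known exactly. Their poses are not given: they have to be found in the camera images.
- balance: Laboratory precision balance, fixed, 310 mm deep (x) by 210 mm wide (y); origin on the bench under its centre, its front (-x) is the sloped white console with the display, 67 mm high at most. Its rear part (x -47 to +153 mm) carries a glass draught shield with aluminium edges, 204 mm wide, with rails at 172 mm height; a glass top pane slides on it along the balance's x axis.
- top_pane (a joint): Sliding top pane of the draught shield: 0 = fully shut, grows as the pane slides toward the back (+x of the balance), 0.09 m at most; starts between 0.045 and 0.085. It stays where it is left; moving it takes about 2 N, and it has a firm stop at 0.
- pane_pull (a point): Top centre of the pane's upright grey pull, a ribbed bar 70 mm wide (balance y), 12 mm thick (balance x) and 24 mm high, at the pane's front edge; it moves with the pane. In the balance's frame this point lies at x = -23 mm + the joint value, y = 0, 194 mm above the bench; the pane behind the pull (its +x side) is flat glass 24 mm below this point, for 150 mm. To shut the pane the pull is pushed from behind, toward the console (-x of the balance).
- tare_sensor: Loose touch-free infrared sensor with a BLUE ring: white rounded box 70 x 56 x 25 mm with a ring 44 mm across and a black window in its top; tares the balance when something is held above it. Origin on its underside centre. It stands on the bench left or right of the console.
- tare_sensor_window (a point): Centre of the black window (24 mm across) in the top of the blue-ringed sensor, 27 mm above the bench; z points up.
- print_sensor: Loose touch-free sensor just like the other but with an ORANGE ring (prints the reading); it stands on the other side of the console. To be left alone. Origin on its underside centre.
- print_sensor_window (a point): Centre of the black window in the top of the orange-ringed sensor, 27 mm above the bench.
- beaker: Empty loose glass beaker, 59 mm across and 70 mm high, on the balance's pan inside the shield; origin at its underside centre.
- pan (a point): Centre of the top of the balance's round steel pan (112 mm across), 77 mm above the bench and 50 mm behind the balance's origin (along its +x).
- reagent_bottle: Loose amber reagent bottle with an orange cap, 60 mm across and 122 mm high, on the bench to the right of the balance; origin at its underside centre.
- vial_a: Loose yellow-capped vial, 27 mm across and 56 mm high, on the bench to the right of the balance, farther back; origin at its underside centre.
There are look-alikes about, which are no part of the job. There is more than one size of the beaker; the job needs the larger.

How it is judged:
By the outcome, as a careful person would: the job done as asked, in the order asked, and still so for the second after the job is handed in, with the robot touching nothing.
It also fails if it takes over 43 s, if anything falls off the work surface, if the arm or the gripper's body presses on something with over 40 N, if the wrist force passes 120 N, or if a joint passes its speed limit or range.

ROBOT

A 6-joint arm with a two-finger parallel gripper is mounted at the origin on a cart in front of the work surface, level with it; the furniture and walls round the work are solid. World frame = base frame: x ahead of the robot, y to its left, z up, the work surface at z = 0. Lengths are in m, angles in degrees, forces in N, time in s.
With the tool pointing down it reaches from about 0.3 to 0.75 m from the base axis. Payload 8.5 kg.
Tool frame: the origin (TCP) lies on the centre line of the jaws, within the pads' length; the fingertips stand 17 mm ahead of it and the grasp point (between the pads) lies 2 mm behind it; z points along the fingers, y is the direction in which the jaws open and shut (so a half turn about z gives the same grasp; the last joint's range is limited). The gripper opens to 85 mm and grips with 20 to 120 N. Pads are 22 mm wide; open, the fingers measure 114 mm over their backs; the gripper's body (76 mm by 85 mm) begins 54 mm behind the grasp point. The pads swing forward as they close: fully open they stand 13 mm farther back than shut.
Start: joints at [-85.904, 21.807, 74.336, -0, 83.858, -12.336], TCP at [0.156, -0.528, 0.248] pointing down, gripper open.
Joint ranges: [-178.18, 178.18], [-50.72, 133.34], [12.68, 142.11], [-81.47, 261.47], [9.98, 163.14], [-165.26, 165.26]. Speed limits (degrees/s): [136.94, 136.94, 180, 180, 180, 180].

INTERFACE

Orientations are given as a 3x3 rotation matrix whose columns are the frame's x, y, z axes.
In Python, from rig import env, imaging, close_job gives the robot as it stands.
- The arm moves only by the tool step_arm, never from a script. Its argument "steps" is one flat list of numbers, 7 for each row, row after row: the opening, from 0 (shut) to 1 (fully open), then the shift along the tool's x, y, z as a fraction of full scale, then the turn, a rotation vector about the tool's x, y, z as a fraction of full scale. A call has 1 to 10 rows; each row is the pose to reach, as a shift and turn from the pose commanded when the call began, along the tool's axes at that moment; what a row does not reach only later rows make up. Full scale, the value 1, is 0.3 m for a shift and 45 degrees for a turn. A row lasts 1/10 s, in which the tool goes at most 50 mm and 8.59 degrees, less where a joint would pass 70% of its speed; a pose out of reach is approached as far as the arm can. A call with a number of a shift or a turn outside -1 to 1 is refused whole. A call with a gripper value outside its range is refused whole. The fingers move at their own pace and stop on an object; "grip_force" is the grip in N (left out, the last holds). Time passes only in rows, so rows that repeat a pose let the fingers close. It gives the time, the measured TCP pose, the force and the opening at its end, in the units of the state.
- env.observe(): the state, without advancing time (a new reading comes with each control period).
- imaging.get_image(name): name is "scene" or "top"; returns (picture, depth): 400x640x3 uint8, blue, green, red; 400x640 float32, m along the optical axis (not along the pixel's ray), 0 where there is no reading.
- imaging.get_calibration(name): a dict with "camera_matrix" (3x3 intrinsics, pixels), "world_from_camera" (4x4, takes a point from camera to world coordinates). Camera axes: x right, y down, z forward; pixel columns grow to the right and rows downward; lengths in m; the calibration is good to about 2 mm. A picture is of the moment at which its call begins. get_calibration takes no time and is no camera call.
- close_job(): hands the job in, once; it reports no verdict.
Trained networks look in the newest picture that a camera, given by its name, has taken for a name from the list of things; names that differ only in an ending like _2 or _b are one class to them, and where a whole thing is asked for, a point or a joint stands for the part that bears it (a point fixed in the world has none). Each returns a list of dicts, best first, with "score" (0 to 1); they miss things now and then, are a little off and sometimes report something else, mostly with a low value. They report only what shows in the picture. A call takes as long as a camera call. They do not tell look-alikes from the thing itself.
- imaging.spot_in(camera, target): "pixel" ([column, row] in pixels, amid what is visible of it).
- imaging.regions_of(camera, target): "mask" (400x640 bool, what is visible of it) and "pixel" ([column, row] in pixels, amid what is visible of it).
- imaging.pinpoint(camera, target): "pixel" ([column, row] in pixels: a listed point, or the origin of a listed thing).
The state is a dict: "time_s": time; "q": joint angles; "qvel": joint speeds; "joint_efforts": joint torques, N m; "position": TCP position; "tool_rot": TCP orientation; "ft_force": force on the tool from outside, world axes, zero at the start; "wrist_torque": the same for the moment, N m; "grip_width": finger opening in m.
Only numpy, scipy, OpenCV 4.12 (cv2) and the standard library are available. Lean on these libraries where they do the work, as an engineer would, in place of code of your own. Each camera call takes 0.05 s, during which the arm holds its last target.

## Working session

There is one attempt and no reset: what is moved stays moved. The work goes in short steps, Python scripts to look and compute and a tool call to move; the robot and the scene stay as the last step left them, time stands still between calls to the robot, and variables do not carry over. Pictures are saved under pics/ and viewed, and the job is handed in when it is done.

Besides the shell and the picture viewer there is one more tool, called after "Emit:" in YAML: its name, and indented under it one key for each argument. step_arm: Moves the arm, as the interface text tells. Shift numbers are shares of 0.3 m and turn numbers shares of 45 degrees, none past 1 either way. Its arguments: {"type":"object","properties":{"steps":{"type":"array","items":{"type":"number"}},"grip_force":{"type":"number"}},"required":["steps"]}

```bash
ls; mkdir -p pics; python3 - <<'E'
from rig import env, imaging
import cv2,numpy as np
for n in("scene","top"):
    im,d=imaging.get_image(n); cv2.imwrite(f"pics/{n}0.png",im); np.savez(f"{n}0.npz",im=im,d=d)
    c=imaging.get_calibration(n); print(n,c["camera_matrix"],c["world_from_camera"])
print(env.observe())
E
```

```text
pics
scene [[485.13299968   0.         319.81842829]
 [  0.         485.13299968 204.02976632]
 [  0.           0.           1.        ]] [[-0.66494414 -0.38415919  0.64052401 -0.23764739]
 [-0.74688323  0.34641086 -0.56759577  0.59292067]
 [-0.00383734 -0.85581612 -0.51726593  0.80242073]
 [ 0.          0.          0.          1.        ]]
top [[453.45381144   0.         322.02637307]
 [  0.         453.45381144 201.43841681]
 [  0.           0.           1.        ]] [[-0.02657612 -0.99601233  0.08516544  0.48084693]
 [-0.99962895  0.02597005 -0.00821664 -0.12906639]
 [ 0.00597213 -0.08535221 -0.99633294  1.25160247]
 [ 0.          0.          0.          1.        ]]
{'time_s': 0.1, 'q': array([-8.59035440e+01,  2.18369861e+01,  7.43804256e+01,  1.58197548e-03,
        8.38569096e+01, -1.23373340e+01]), 'qvel': array([ 0.01670159, -0.00490756, -0.06828681, -0.00053877, -0.00703852,
        0.06805745]), 'joint_efforts': array([ 4.86051111e-03, -4.49220479e+01, -2.31654757e+01, -1.16674005e-04,
        3.67051092e-03,  7.62484518e-06]), 'position': array([ 0.15557119, -0.52728692,  0.24777476]), 'tool_rot': array([[ 9.59148149e-01,  2.82904268e-01, -6.52809081e-05],
       [ 2.82904112e-01, -9.59147322e-01,  1.29579747e-03],
       [ 3.03972625e-04, -1.26132998e-03, -9.99999158e-01]]), 'ft_force': array([-0.0318121 ,  0.08941034,  0.00853789]), 'wrist_torque': array([-0.03317624,  0.01281985,  0.02116268]), 'grip_width': 0.0853475855624086}
```

View pics/scene0.png

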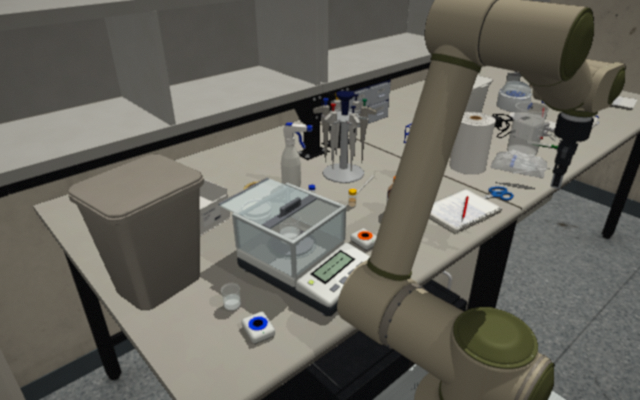

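View pics/top0.png

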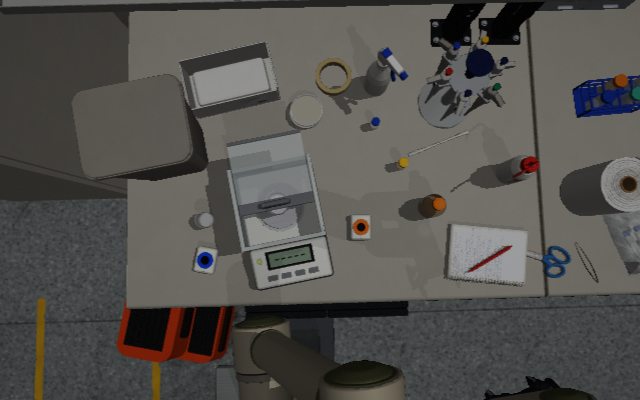

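```bash
cat > h.py <<'E'
from rig import env, imaging
import cv2,numpy as np
def ray(cam,px):
    c=imaging.get_calibration(cam);K=c["camera_matrix"];T=c["world_from_camera"]
    r=np.linalg.inv(K)@np.array([px[0],px[1],1.]);return T[:3,3],T[:3,:3]@r
def atz(cam,px,z):
    o,r=ray(cam,px);return o+r*(z-o[2])/r[2]
def atd(cam,px,d):
    o,r=ray(cam,px);return o+r*d
def proj(cam,p):
    c=imaging.get_calibration(cam);T=np.linalg.inv(c["world_from_camera"]);q=c["camera_matrix"]@(T[:3,:3]@np.array(p)+T[:3,3]);return q[:2]/q[2]
E
python3 - <<'E'
from h import *
np.set_printoptions(precision=4,suppress=True)
Z={"tare_sensor_window":.027,"print_sensor_window":.027,"pane_pull":.194,"balance":0,"pan":.077,"beaker":.077}
for cam in("top","scene"):
    d=np.load(cam+"0.npz")["d"]
    for t,z in Z.items():
        for r in imaging.pinpoint(cam,t)[:3]:
            p=r["pixel"];i=np.clip(np.round(p).astype(int),0,[639,399])
            print(cam,t,round(r["score"],2),np.round(p,1),"atz",atz(cam,p,z),"depth",atd(cam,p,d[i[1],i[0]]))
E
```

```text
top tare_sensor_window 0.58 [201.2 259.9] atz [0.437  0.1883 0.027 ] depth [0.437  0.1882 0.0275]
top tare_sensor_window 0.27 [398.6 166.2] atz [ 0.6766 -0.3508  0.027 ] depth [ 0.6747 -0.3487  0.039 ]
top print_sensor_window 0.9 [361. 226.] atz [ 0.5163 -0.2426  0.027 ] depth [ 0.5164 -0.2429  0.0235]
top print_sensor_window 0.6 [275.4 202.2] atz [ 0.5867 -0.0129  0.027 ] depth [ 0.5725 -0.0285  0.1916]
top print_sensor_window 0.24 [427.9 207.1] atz [ 0.5626 -0.4257  0.027 ] depth [ 0.5584 -0.4105  0.09  ]
top pane_pull 0.75 [275.2 203.9] atz [ 0.5683 -0.0282  0.194 ] depth [ 0.5685 -0.028   0.1917]
top balance 0.89 [285.8 224.6] atz [ 0.5264 -0.0378  0.    ] depth [ 0.5237 -0.0433  0.0747]
top pan 0.79 [279.9 205.2] atz [ 0.5743 -0.0291  0.077 ] depth [ 0.566  -0.038   0.1809]
top pan 0.18 [400.  167.6] atz [ 0.6649 -0.3453  0.077 ] depth [ 0.6726 -0.3544  0.0276]
top beaker 0.62 [206.1 222.7] atz [0.5339 0.1623 0.077 ] depth [ 0.4808 -0.1291  1.2516]
top beaker 0.47 [278.2 202.4] atz [ 0.5817 -0.0249  0.077 ] depth [ 0.572  -0.0349  0.1902]
scene tare_sensor_window 0.64 [257.6 321
[... 313 characters left out ...]
[ 0.5681 -0.0288  0.194 ] depth [ 0.5718 -0.0317  0.1912]
scene pane_pull 0.74 [307.3 270. ] atz [0.3438 0.1116 0.194 ] depth [0.469  0.0079 0.063 ]
scene pane_pull 0.24 [366.  242.7] atz [ 0.33   -0.0417  0.194 ] depth [ 0.4891 -0.2195  0.0235]
scene balance 0.95 [305.3 270.5] atz [ 0.5311 -0.0367  0.    ] depth [0.471  0.0126 0.0628]
scene pan 0.86 [292.3 239.6] atz [ 0.5757 -0.0324  0.077 ] depth [ 0.5566 -0.0178  0.094 ]
scene beaker 0.89 [232.2 305.4] atz [0.4721 0.217  0.077 ] depth [0.5261 0.1884 0.0218]
scene beaker 0.7 [290.4 242.5] atz [ 0.569  -0.0208  0.077 ] depth [0.4671 0.0567 0.1686]
scene beaker 0.49 [349.6 205.4] atz [ 0.5976 -0.2616  0.077 ] depth [ 0.6785 -0.3444  0.0067]
```

```bash
python3 - <<'E'
from h import *
np.set_printoptions(precision=4,suppress=True)
a=np.load("top0.npz");im=a["im"];d=a["d"]
cv2.imwrite("pics/topcrop0.png",cv2.resize(im[120:295,175:385],None,fx=3.4,fy=3.4,interpolation=cv2.INTER_CUBIC))
for cam in("top","scene"):
    a=np.load(cam+"0.npz");hsv=cv2.cvtColor(a["im"],cv2.COLOR_BGR2HSV)
    for nm,lo,hi in(("blue",(110,120,80),(130,255,255)),("orange",(5,150,120),(18,255,255))):
        m=cv2.inRange(hsv,lo,hi);n,l,s,c=cv2.connectedComponentsWithStats(m)
        for k in range(1,n):
            if s[k,4]>40:
                (x,y),ax,an=cv2.fitEllipse(cv2.findContours((l==k).astype(np.uint8),0,2)[0][0])
                print(cam,nm,s[k],(round(x,1),round(y,1)),np.round(ax,1),atz(cam,(x,y),.026))
c=imaging.get_calibration("top");v,u=np.mgrid[125:300,215:345]
P=np.array([atd("top",(x,y),d[y,x]) for x,y in zip(u.ravel(),v.ravel())])
def rect(m,n):
    q=P[m];q=q[:,:2]; r=cv2.minAreaRect(q.astype(np.float32)*1000);print(n,len(q),np.round(r[0],1),np.round(r[1],1),r[2],np.round(cv2.boxPoints(r),0).tolist())
rect((P[:,2]>.178)&(P[:,2]<.2)&(abs(P[:,0]-.57)<.04)&(abs(P[:,1]+.029)<.06),"pull")
rect((P[:,2]>.163)&(P[:,2]<.178),"pane")
rect((P[:,2]>.03)&(P[:,2]<.2),"all")
E
```

```text
top blue [382  48  10  10  61] (386.5, 52.2) [8.1 8.9] [ 0.9992 -0.3304  0.026 ]
top blue [588  78  24   4  44] (599.5, 79.5) [ 2.4 22.3] [ 0.9064 -0.9214  0.026 ]
top blue [589  83  12  10  47] (595.6, 87.4) [10.3 13.6] [ 0.8842 -0.9086  0.026 ]
top blue [581  87   8  13  71] (584.5, 93.1) [ 6.2 15.3] [ 0.8686 -0.8764  0.026 ]
top blue [574  89   9  26 151] (577.8, 102.0) [ 6.7 28.2] [ 0.8438 -0.856   0.026 ]
top blue [604  88  25  14 157] (613.6, 94.3) [ 9.8 25.8] [ 0.8633 -0.9573  0.026 ]
top blue [582  94  58  23 329] (610.8, 109.6) [17.2 57.2] [ 0.82   -0.9461  0.026 ]
top blue [372 117   8   8  49] (375.6, 120.8) [6.7 7.8] [ 0.8049 -0.2927  0.026 ]
top blue [197 252  16  17 145] (204.5, 259.9) [14.9 15.7] [0.4367 0.1798 0.026 ]
top orange [616  75  11  11 102] (621.2, 80.0) [10.2 11.6] [ 0.9035 -0.982   0.026 ]
top orange [434 198  12  12 112] (439.2, 203.3) [10.8 11.8] [ 0.5722 -0.4573  0.026 ]
top orange [353 219  16  16 127] (360.5, 226.7) [14.5 15.3] [ 0.5144 -0.2413  0.026 ]
top orange [118 306  62  56 890] (147.8, 328.3) [54.6 66.3] [0.261  0.3301 0.026 ]
top orange [179 351  32  12 171] (193.9, 356.7) [ 7.1 35.7] [0.1846 0.2086 0.026 ]
scene blue [249 317  19  13 158] (257.5, 323.1) [13.  18.6] [0.4371 0.1799 0.026 ]
scene orange [358 231  14   9  74] (364.8, 235.1) [ 7.7 14.1] [ 0.5142 -0.2408  0.026 ]Traceback (most recent call last):
  File "<stdin>", line 14, in <module>
  File "h.py", line 9, in atd
    o,r=ray(cam,px);return o+r*d
        ~~~^^^^^^^^
  File "h.py", line 4, in ray
    c=imaging.get_calibration(cam);K=c["camera_matrix"];T=c["world_from_camera"]
ValueError: time passes only in moves, steps and waits
```

View pics/topcrop0.png

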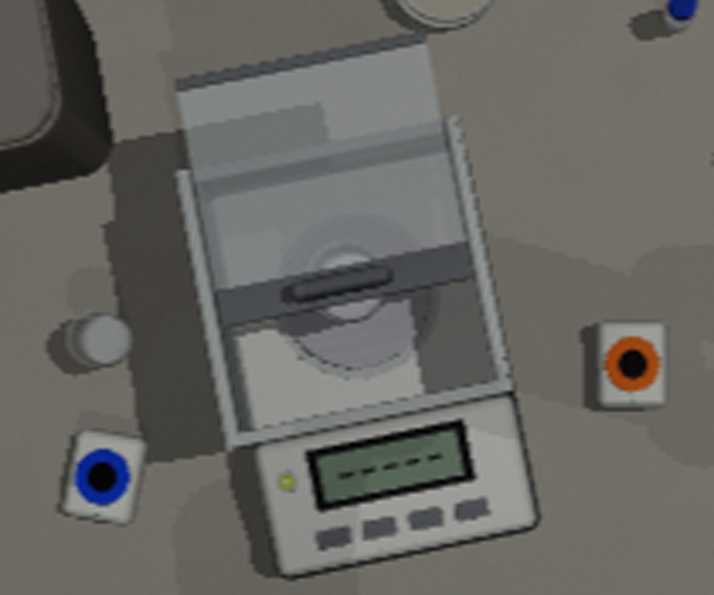

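The crop shows the blue-ringed sensor at about pixel (205,260), the orange one at (361,227) and the pull at (275,203), with its dark strip tilted. The small beaker at (205,220) is the look-alike. The larger one sits in the shield near (278,200). There is only one blue-ringed sensor, and both cameras put it at (0.437, 0.180).

```bash
python3 - <<'E'
from h import *
np.set_printoptions(precision=4,suppress=True)
print(env.observe()["time_s"])
a=np.load("top0.npz");d=a["d"]
c=imaging.get_calibration("top");K=c["camera_matrix"];T=c["world_from_camera"]
v,u=np.mgrid[125:300,215:345];dd=d[v,u].ravel()
P=(T[:3,:3]@(np.linalg.inv(K)@np.stack([u.ravel(),v.ravel(),np.ones(u.size)])*dd)).T+T[:3,3]
P=P[dd>0]
def rect(m,n):
    q=P[m][:,:2]; r=cv2.minAreaRect(q.astype(np.float32)*1000)
    w=np.linalg.svd(q-q.mean(0),full_matrices=False)[2]
    print(n,len(q),np.round(r[0],1),np.round(r[1],1),round(r[2],2),np.round(cv2.boxPoints(r),0).tolist(),"pca",w[0],"zmed",np.median(P[m][:,2]))
rect((P[:,2]>.183)&(P[:,2]<.2)&(abs(P[:,0]-.57)<.04)&(abs(P[:,1]+.029)<.06),"pull")
rect((P[:,2]>.163)&(P[:,2]<.178),"pane")
rect((P[:,2]>.03)&(P[:,2]<.2),"all")
# rail corners by eye from crop
s=lambda x,y:(175+x/3.4,120+y/3.4)
for nm,p,z in(("railL front",(232,442),.172),("railR front",(510,385),.172),("railL back",(183,172),.172),("railR back",(453,120),.172),("conL",(285,575),.04),("conR",(538,522),.04),("stripL",(222,308),.17),("stripR",(472,262),.17),("pullL",(285,293),.194),("pullR",(393,273),.194)):
    print(nm,atz("top",s(*p),z))
E
```

```text
0.7
pull 170 [571.5 -28.6] [13.7 69.4] 10.45 [[558.0, 4.0], [571.0, -64.0], [585.0, -61.0], [572.0, 7.0]] pca [ 0.1694 -0.9856] zmed 0.19262611726813006
pane 6422 [606.3 -22.1] [264.2 204.3] 10.01 [[458.0, 56.0], [494.0, -146.0], [754.0, -100.0], [719.0, 101.0]] pca [-0.9892 -0.1469] zmed 0.17009877201904589
all 12268 [575.  -31.3] [423.  217.8] 7.56 [[351.0, 49.0], [380.0, -167.0], [799.0, -111.0], [770.0, 104.0]] pca [-0.9849 -0.1728] zmed 0.16690771699817308
railL front [0.4627 0.0514 0.172 ]
railR front [ 0.4972 -0.143   0.172 ]
railL back [0.6533 0.0837 0.172 ]
railR back [ 0.6856 -0.1077  0.172 ]
conL [0.3569 0.0336 0.04  ]
conR [ 0.3922 -0.1636  0.04  ]
stripL [0.5565 0.0577 0.17  ]
stripR [ 0.5843 -0.1186  0.17  ]
pullL [0.564  0.0102 0.194 ]
pullR [ 0.5759 -0.0643  0.194 ]
```

```bash
cat >> h.py <<'E'
def go(p,yaw=None):
    from scipy.spatial.transform import Rotation as R
    o=env.observe();Rt=o["tool_rot"];s=Rt.T@(np.array(p)-o["position"])/.3
    t=np.zeros(3)
    if yaw is not None:
        y=np.radians(yaw);c,n=np.cos(y),np.sin(y)
        W=np.array([[c,n,0],[n,-c,0],[0,0,-1.]]);t=np.degrees(R.from_matrix(Rt.T@W).as_rotvec())/45
    print("now",o["position"].round(4),"F",o["ft_force"].round(2),"shift",s.round(4),"turn",t.round(4),"rows>=",np.linalg.norm(s)*6)
E
python3 -c "
from h import *
go([.30,-.35,.34],10); go([.40,-.25,.34],10)"
```

```text
now [ 0.1556 -0.5275  0.2483] F [0.09 0.31 0.32] shift [ 0.6291 -0.4314 -0.3055] turn [-0.     -0.      0.1429] rows>= 4.930292211565306
now [ 0.1556 -0.5275  0.2483] F [0.09 0.31 0.32] shift [ 1.0431 -0.6568 -0.3055] turn [-0.     -0.      0.1429] rows>= 7.619863408357395
```

Emit:
step_arm:
  steps: [0,0.15,-0.1,-0.3,0,0,0.143,0,0.3,-0.2,-0.3,0,0,0.143,0,0.45,-0.3,-0.3,0,0,0.143,0,0.6,-0.4,-0.3,0,0,0.143,0,0.75,-0.5,-0.3,0,0,0.143,0,0.9,-0.6,-0.3,0,0,0.143,0,0.95,-0.7,-0.3,0,0,0.143,0,0.95,-0.75,-0.3,0,0,0.143,0,0.95,-0.75,-0.3,0,0,0.143]

```text
time_s: 1.6
position: [0.3663, -0.2265, 0.3391]
tool_rot: [[0.984, 0.18, 0.001], [0.18, -0.984, 0.0], [0.001, 0.0, -1.0]]
ft_force: [0.2, 0.5, 0.0]
grip_width: 0.0001
```

```bash
python3 -c "
from h import *
go([.610,-.023,.30],10); go([.610,-.023,.23],10)"
```

```text
now [ 0.3663 -0.2265  0.3391] F [0.24 0.54 0.04] shift [ 0.9208 -0.5215  0.1314] turn [ 0.0002 -0.0017  0.0077] rows>= 6.398032459613802
now [ 0.3663 -0.2265  0.3391] F [0.24 0.54 0.04] shift [ 0.9205 -0.5215  0.3647] turn [ 0.0002 -0.0017  0.0077] rows>= 6.7144131866329495
```

Emit:
step_arm:
  steps: [0,0.15,-0.08,0,0,0,0.008,0,0.3,-0.17,0,0,0,0.008,0,0.45,-0.25,0.05,0,0,0.008,0,0.6,-0.34,0.1,0,0,0.008,0,0.75,-0.42,0.13,0,0,0.008,0,0.9,-0.51,0.13,0,0,0.008,0,0.92,-0.52,0.2,0,0,0.008,0,0.92,-0.52,0.3,0,0,0.008,0,0.92,-0.52,0.365,0,0,0.008,0,0.92,-0.52,0.365,0,0,0.008]

```text
time_s: 2.6
position: [0.6092, -0.0298, 0.2258]
tool_rot: [[0.986, 0.167, -0.006], [0.167, -0.986, 0.001], [-0.005, -0.002, -1.0]]
ft_force: [0.6, -0.1, -0.1]
grip_width: -0.0002
```

```bash
python3 -c "
from h import *
im,d=imaging.get_image('top');cv2.imwrite('pics/top1.png',cv2.resize(im[120:295,175:385],None,fx=3.4,fy=3.4))
im,d=imaging.get_image('scene');cv2.imwrite('pics/scene1.png',cv2.resize(im[140:340,190:420],None,fx=3.4,fy=2.9))
go([.610,-.023,.197],10)"
```

```text
now [ 0.6103 -0.0302  0.2295] F [0.07 0.54 1.11] shift [ 0.003  -0.0237  0.1083] turn [ 0.0004 -0.0006 -0.0088] rows>= 0.6653292640409626
```

View pics/scene1.png

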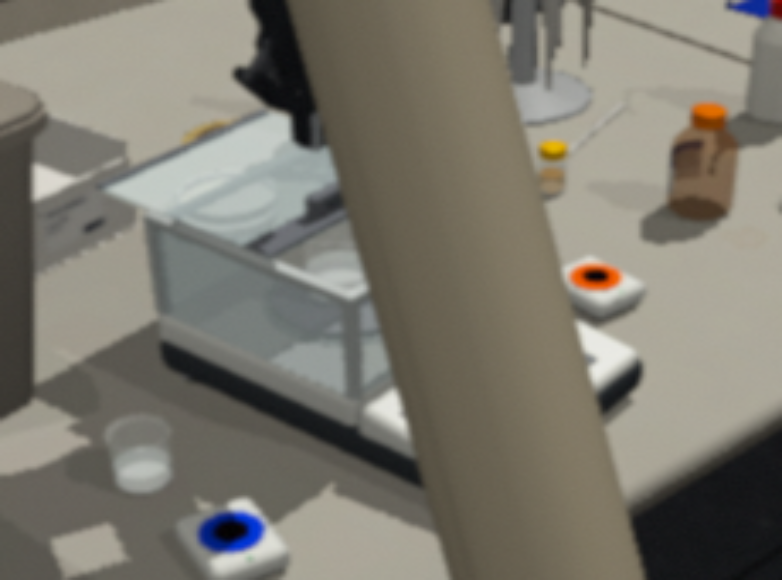

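View pics/top1.png

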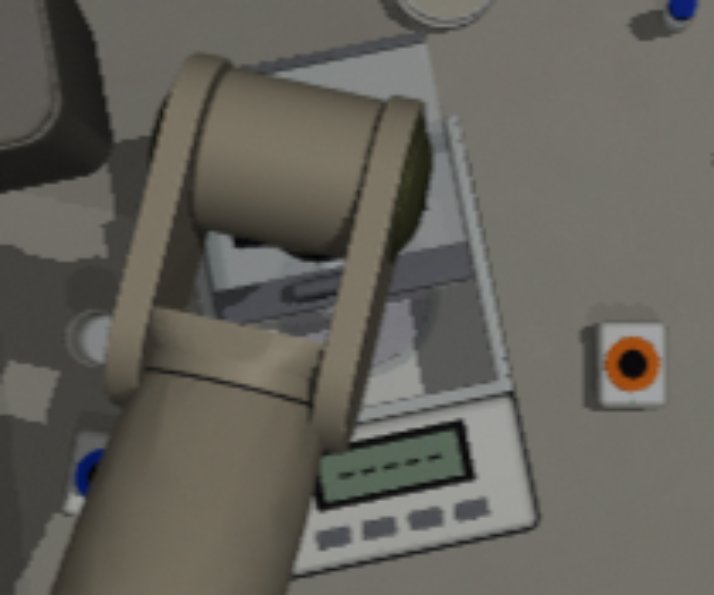

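```bash
python3 -c "
from h import *
for z in (.2,.2125,.225):
  p=proj('scene',[.610,-.03,z]);print(z,p,((p[0]-190)*3.4,(p[1]-140)*2.9))"
```

```text
0.2 [281.23744831 193.64674414] (np.float64(310.20732425950536), np.float64(155.57555799587718))
0.2125 [281.01048727 189.27197932] (np.float64(309.43565670308453), np.float64(142.88874003775965))
0.225 [280.78107055 184.84988051] (np.float64(308.6556398723516), np.float64(130.06465348204773))
```

Emit:
step_arm:
  steps: [0,0.0,-0.02,0.04,0,0,0,0,0.0,-0.02,0.08,0,0,0,0,0.0,-0.02,0.11,0,0,0,0,0.0,-0.02,0.11,0,0,0]

```text
time_s: 3.1
position: [0.6087, -0.0239, 0.1949]
tool_rot: [[0.986, 0.167, -0.002], [0.167, -0.986, 0.0], [-0.002, -0.001, -1.0]]
ft_force: [0.1, -0.3, 0.1]
grip_width: 0.0001
```

```bash
python3 -c "
from h import *
B=np.array([.526,-.0376]);X=np.array([np.cos(np.radians(10)),np.sin(np.radians(10))])
o=env.observe();q=o['position'][:2]-B;print('bx,by',q@X,q@[-X[1],X[0]])
for b in(.065,.0,-.006): go([*(B+b*X),.197],10)"
```

```text
bx,by 0.08381978644993274 -0.0008514860022155471
now [ 0.6087 -0.0239  0.1949] F [ 0.08 -0.26  0.06] shift [-0.0628 -0.0024 -0.0069] turn [-0.0008  0.0022 -0.0084] rows>= 0.37914004580181027
now [ 0.6087 -0.0239  0.1949] F [ 0.08 -0.26  0.06] shift [-0.2794 -0.001  -0.0066] turn [-0.0008  0.0022 -0.0084] rows>= 1.6770140338491806
now [ 0.6087 -0.0239  0.1949] F [ 0.08 -0.26  0.06] shift [-0.2994 -0.0009 -0.0065] turn [-0.0008  0.0022 -0.0084] rows>= 1.796972744558686
```

Emit:
step_arm:
  steps: [0,-0.02,0,-0.005,0,0,-0.008,0,-0.04,0,-0.005,0,0,-0.008,0,-0.06,0,-0.005,0,0,-0.008,0,-0.075,0,-0.005,0,0,-0.008,0,-0.09,0,-0.005,0,0,-0.008,0,-0.105,0,-0.005,0,0,-0.008,0,-0.12,0,-0.005,0,0,-0.008,0,-0.135,0,-0.005,0,0,-0.008,0,-0.15,0,-0.005,0,0,-0.008,0,-0.165,0,-0.005,0,0,-0.008]

```text
time_s: 4.1
position: [0.5599, -0.032, 0.1973]
tool_rot: [[0.985, 0.174, 0.0], [0.174, -0.985, -0.0], [0.0, 0.0, -1.0]]
ft_force: [2.1, -0.6, 1.7]
grip_width: -0.0001
```

```bash
python3 -c "
from h import *
im,d=imaging.get_image('scene');cv2.imwrite('pics/scene2.png',cv2.resize(im[140:340,190:420],None,fx=3.4,fy=2.9))
B=np.array([.526,-.0376]);X=np.array([np.cos(np.radians(10)),np.sin(np.radians(10))])
o=env.observe();q=o['position'][:2]-B;print('bx,by',q@X,q@[-X[1],X[0]])
for b in(.0,-.006): go([*(B+b*X),.197],10)"
```

```text
bx,by 0.03377640167279191 -0.000299808552538803
now [ 0.5593 -0.032   0.1973] F [0.56 0.4  0.07] shift [-0.1126 -0.001   0.0011] turn [-0.0001  0.0007 -0.0001] rows>= 0.675584194326615
now [ 0.5593 -0.032   0.1973] F [0.56 0.4  0.07] shift [-0.1326 -0.001   0.0011] turn [-0.0001  0.0007 -0.0001] rows>= 0.7955757233936576
```

View pics/scene2.png

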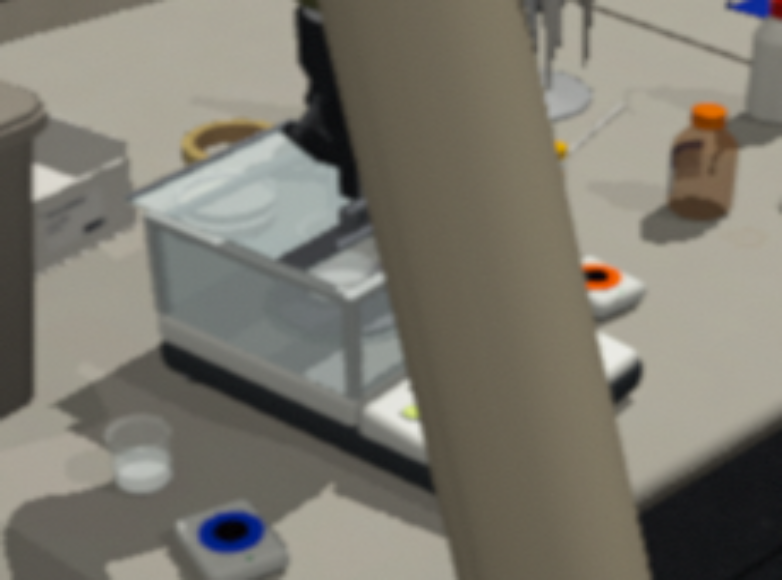

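The pane is moving with the pull, and the finger sits behind it at crop (350,190). I'll keep pushing slowly toward the stop.

Emit:
step_arm:
  steps: [0,-0.013,0,0,0,0,0,0,-0.026,0,0,0,0,0,0,-0.039,0,0,0,0,0,0,-0.052,0,0,0,0,0,0,-0.065,0,0,0,0,0,0,-0.078,0,0,0,0,0,0,-0.09,0,0,0,0,0,0,-0.1,0,0,0,0,0,0,-0.11,0,0,0,0,0,0,-0.115,0,0,0,0,0]

```text
time_s: 5.15
position: [0.5259, -0.0379, 0.1973]
tool_rot: [[0.985, 0.174, -0.0], [0.174, -0.985, 0.0], [-0.0, -0.0, -1.0]]
ft_force: [1.3, 1.9, -0.5]
grip_width: 0.0002
```

```bash
python3 -c "
from h import *
B=np.array([.526,-.0376]);X=np.array([np.cos(np.radians(10)),np.sin(np.radians(10))])
o=env.observe();q=o['position'][:2]-B;print('bx,by',q@X,q@[-X[1],X[0]])
for b in(.0,-.006): go([*(B+b*X),.197],10)"
```

```text
bx,by -0.00012453225060554657 -0.0002488552921699968
now [ 0.5259 -0.0379  0.1973] F [ 1.3   1.95 -0.53] shift [ 0.0004 -0.0008  0.001 ] turn [-0.0003  0.0002 -0.0001] rows>= 0.008038177965248024
now [ 0.5259 -0.0379  0.1973] F [ 1.3   1.95 -0.53] shift [-0.0196 -0.0008  0.001 ] turn [-0.0003  0.0002 -0.0001] rows>= 0.11775762184289489
```

Next I'll creep in 1 mm rows until the force rises at the stop.

Emit:
step_arm:
  steps: [0,-0.004,0,0,0,0,0,0,-0.008,0,0,0,0,0,0,-0.012,0,0,0,0,0,0,-0.015,0,0,0,0,0]

```text
time_s: 5.55
position: [0.5217, -0.0387, 0.1973]
tool_rot: [[0.985, 0.174, -0.0], [0.174, -0.985, 0.0], [-0.0, -0.0, -1.0]]
ft_force: [1.5, 0.9, -0.0]
grip_width: 0.0001
```

Emit:
step_arm:
  steps: [0,-0.003,0,0,0,0,0,0,-0.006,0,0,0,0,0]

```text
time_s: 5.75
position: [0.52, -0.039, 0.1973]
tool_rot: [[0.985, 0.174, -0.0], [0.174, -0.985, 0.0], [-0.0, -0.0, -1.0]]
ft_force: [-0.2, 1.4, -0.7]
grip_width: 0.0005
```

Emit:
step_arm:
  steps: [0,-0.003,0,0,0,0,0,0,-0.006,0,0,0,0,0]

```text
time_s: 5.95
position: [0.5184, -0.0393, 0.1973]
tool_rot: [[0.985, 0.174, 0.001], [0.174, -0.985, 0.0], [0.001, -0.0, -1.0]]
ft_force: [6.0, 3.0, -3.6]
grip_width: 0.0002
```

Emit:
step_arm:
  steps: [0,-0.003,0,0,0,0,0,0,-0.006,0,0,0,0,0]

```text
time_s: 6.15
position: [0.5183, -0.0393, 0.1975]
tool_rot: [[0.985, 0.173, 0.005], [0.173, -0.985, 0.001], [0.005, 0.0, -1.0]]
ft_force: [15.3, 5.3, -6.9]
grip_width: -0.0001
```

```bash
python3 -c "
from h import *
im,d=imaging.get_image('scene');cv2.imwrite('pics/scene3.png',cv2.resize(im[140:340,190:420],None,fx=3.4,fy=2.9))
im,d=imaging.get_image('top');cv2.imwrite('pics/top3.png',cv2.resize(im[120:295,175:385],None,fx=3.4,fy=3.4))
B=np.array([.526,-.0376]);X=np.array([np.cos(np.radians(10)),np.sin(np.radians(10))])
o=env.observe();q=o['position'][:2]-B;print('bx,by',q@X,q@[-X[1],X[0]],o['ft_force'])"
```

```text
bx,by -0.00789999826934368 -0.0003509696102815999 [11.43711395  4.45043373 -5.61812014]
```

View pics/scene3.png

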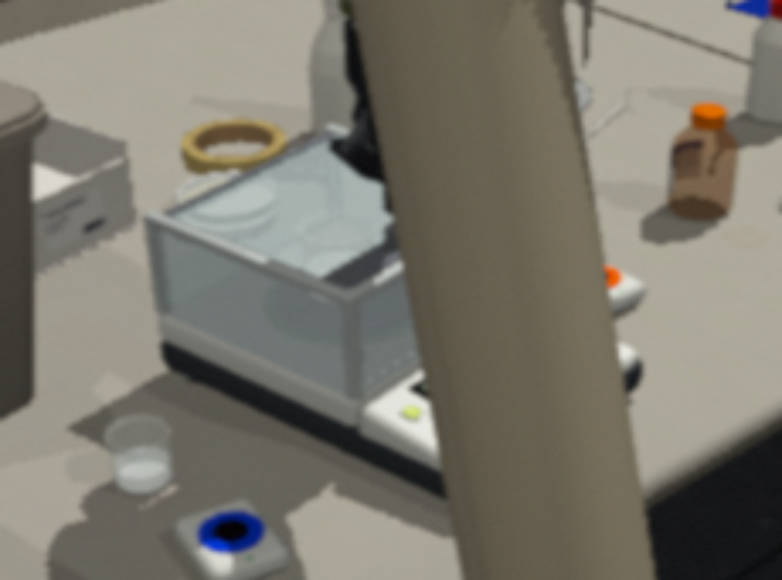

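View pics/top3.png

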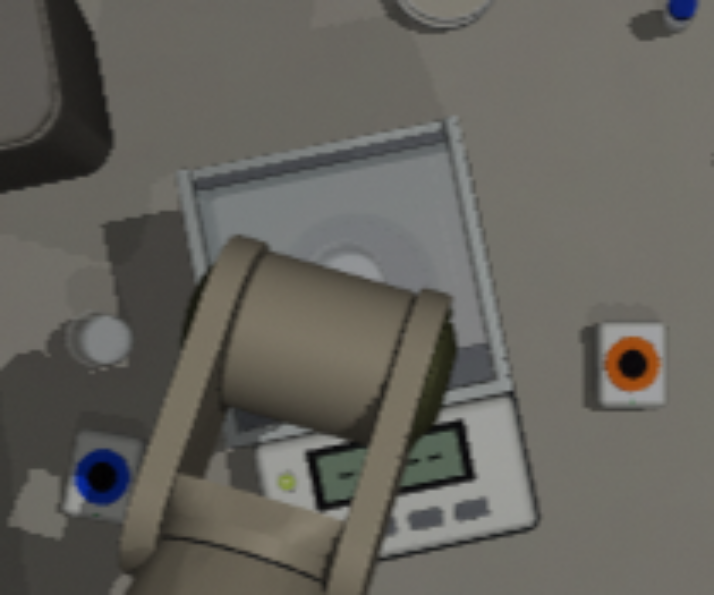

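The pane has met its stop: the force rose to about 15 N with no further motion. The glass and rear rails are flush in both views. I'll back off and lift.

Emit:
step_arm:
  steps: [0,0.01,0,0,0,0,0,0,0.03,0,0,0,0,0,0,0.03,0,-0.06,0,0,0,0,0.03,0,-0.18,0,0,0,0,0.03,0,-0.3,0,0,0,0,0.03,0,-0.3,0,0,0]

```text
time_s: 6.85
position: [0.5266, -0.0385, 0.2919]
tool_rot: [[0.985, 0.174, 0.008], [0.174, -0.985, -0.003], [0.007, 0.004, -1.0]]
ft_force: [-0.0, -0.7, 0.1]
grip_width: -0.0002
```

```bash
python3 -c "
from h import *
go([.437,.180,.287],10);go([.437,.180,.082],10)"
```

```text
now [ 0.5266 -0.0385  0.2919] F [-0.03 -0.69  0.15] shift [-0.168  -0.7693  0.0119] turn [ 0.0055 -0.0094 -0.0001] rows>= 4.724913036411387
now [ 0.5266 -0.0385  0.2919] F [-0.03 -0.69  0.15] shift [-0.173  -0.7722  0.6952] turn [ 0.0055 -0.0094 -0.0001] rows>= 6.320228904408445
```

Emit:
step_arm:
  steps: [0,-0.03,-0.15,0,0,0,0,0,-0.06,-0.3,0,0,0,0,0,-0.1,-0.45,0,0,0,0,0,-0.13,-0.6,0,0,0,0,0,-0.16,-0.72,0,0,0,0,0,-0.168,-0.77,0,0,0,0,0,-0.168,-0.77,0,0,0,0,0,-0.168,-0.77,0,0,0,0]

```text
time_s: 7.65
position: [0.4357, 0.1804, 0.2869]
tool_rot: [[0.985, 0.174, -0.001], [0.174, -0.985, -0.001], [-0.001, 0.001, -1.0]]
ft_force: [-0.5, -0.6, -0.1]
grip_width: 0.0
```

```bash
python3 -c "
from h import *
im,d=imaging.get_image('top');cv2.imwrite('pics/top4.png',cv2.resize(im[120:295,175:385],None,fx=3.4,fy=3.4))
go([.437,.180,.082],10)"
```

```text
now [0.4359 0.18   0.287 ] F [-0.62 -0.19  0.33] shift [4.100e-03 3.000e-04 6.832e-01] turn [ 0.0005  0.0009 -0.0008] rows>= 4.099185273063881
```

View pics/top4.png

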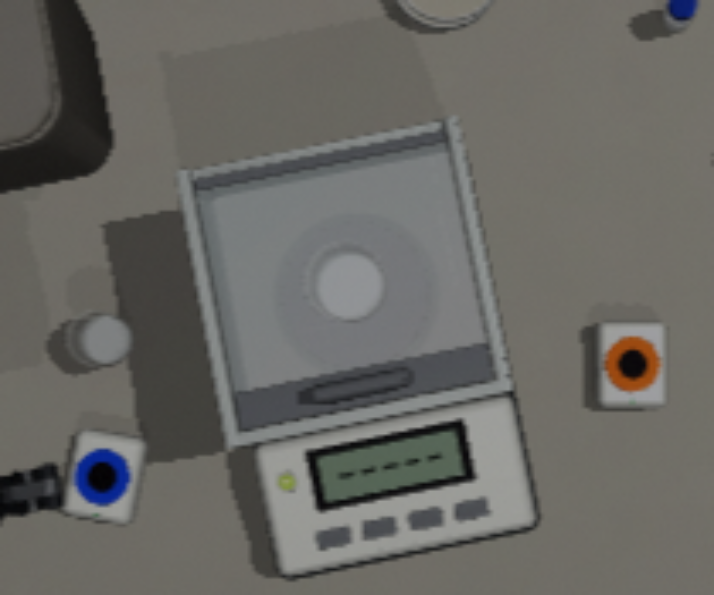

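```bash
python3 -c "
from h import *
np.set_printoptions(precision=4,suppress=True)
s=lambda x,y:(175+x/3.4,120+y/3.4)
print('pull',atz('top',s(356,384),.194))
o=env.observe();p=o['position']
for dz in(0,.017): 
  q=proj('top',p-[0,0,dz]); print(dz,q,(q-[175,120])*3.4)
im,d=imaging.get_image('top');cv2.imwrite('pics/top5.png',cv2.resize(im[200:330,100:260],None,fx=4,fy=4)); 
im,e=imaging.get_image('scene');cv2.imwrite('pics/scene5.png',im)
for u in range(176,200,2):print(u,atd('top',(u,263),d[263,u]))
print(imaging.pinpoint('top','pane_pull')[:1],[atz('top',r['pixel'],.194) for r in imaging.pinpoint('top','pane_pull')[:1]])
"
```

```text
pull [ 0.5003 -0.0374  0.194 ]
0 [173.1294 265.6091] [ -6.3601 495.0709]
0.017 [175.6775 265.1676] [  2.3034 493.5699]
176 [0.4451 0.1442 0.3816]
178 [0.4449 0.1414 0.3784]
180 [0.4446 0.1391 0.3736]
182 [0.4445 0.1352 0.3738]
184 [0.4441 0.133  0.3682]
186 [0.4441 0.129  0.3688]
188 [0.4438 0.1264 0.3646]
190 [0.4436 0.1228 0.3637]
192 [0.4435 0.1191 0.363 ]
194 [0.4281 0.215  0.0001]
196 [0.4288 0.2043 0.0194]
198 [0.4288 0.1979 0.0233]
[{'pixel': [281.5, 231.3], 'score': 0.63}] [array([ 0.504 , -0.0417,  0.194 ])]
```

View pics/top5.png

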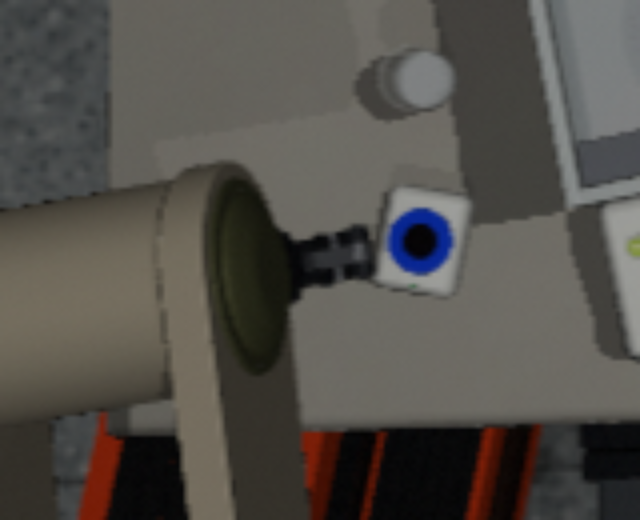

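View pics/scene5.png

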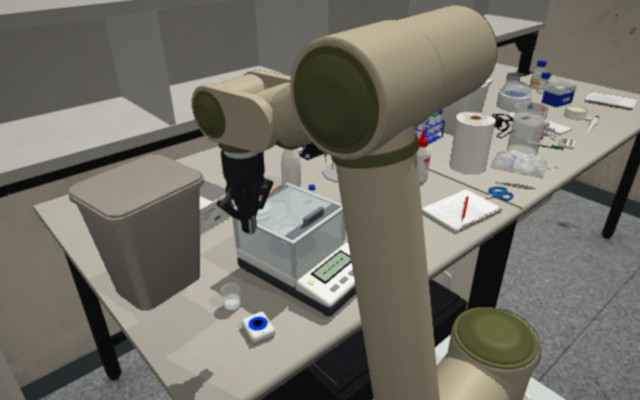

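The part at the gripper's right is knuckle linkage at z≈0.37, so it clears the shield by about 5 cm at hover height. The pull measures (0.504, -0.042), and a shut pane should put it at (0.503, -0.042). Now I'll descend over the blue sensor.

Emit:
step_arm:
  steps: [0,0.004,0,0.12,0,0,0,0,0.004,0,0.24,0,0,0,0,0.004,0,0.36,0,0,0,0,0.004,0,0.48,0,0,0,0,0.004,0,0.57,0,0,0,0,0.004,0,0.63,0,0,0,0,0.004,0,0.665,0,0,0,0,0.004,0,0.683,0,0,0,0,0.004,0,0.683,0,0,0,0,0.004,0,0.683,0,0,0]

```text
time_s: 8.9
position: [0.4373, 0.1809, 0.0831]
tool_rot: [[0.985, 0.173, 0.001], [0.173, -0.985, 0.0], [0.001, 0.0, -1.0]]
ft_force: [-0.5, 0.0, -0.5]
grip_width: -0.0003
```

```bash
python3 -c "
from h import *
im,e=imaging.get_image('scene');cv2.imwrite('pics/scene6.png',cv2.resize(im[220:370,180:340],None,fx=4,fy=4))
go([.437,.180,.082],10)"
```

```text
now [0.4372 0.1809 0.0832] F [-0.72 -0.21 -0.63] shift [-0.0014  0.0029  0.004 ] turn [ 0.0001 -0.0021 -0.0001] rows>= 0.03088647567503401
```

View pics/scene6.png

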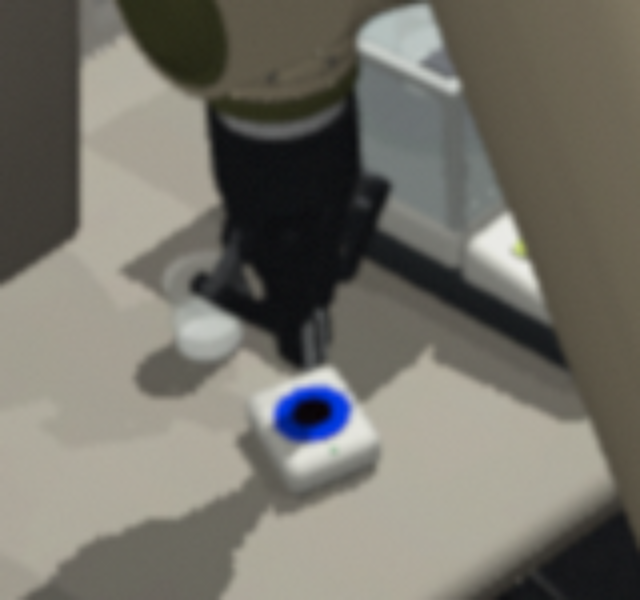

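The tip is straight above the black window, about 39 mm up (tip at crop (310,360), window at (313,411)). I'll lower it to about 31 mm and hold.

Emit:
step_arm:
  steps: [0,-0.001,0.003,0.014,0,0,0,0,-0.001,0.003,0.027,0,0,0,0,-0.001,0.003,0.027,0,0,0,0,-0.001,0.003,0.027,0,0,0,0,-0.001,0.003,0.027,0,0,0,0,-0.001,0.003,0.027,0,0,0,0,-0.001,0.003,0.027,0,0,0,0,-0.001,0.003,0.027,0,0,0,0,-0.001,0.003,0.027,0,0,0,0,-0.001,0.003,0.027,0,0,0]

```text
time_s: 9.95
position: [0.4367, 0.18, 0.0743]
tool_rot: [[0.985, 0.174, 0.0], [0.174, -0.985, 0.0], [0.0, -0.0, -1.0]]
ft_force: [-0.4, -0.0, 0.0]
grip_width: 0.0
```

Emit:
step_arm:
  steps: [0,0,0,0,0,0,0,0,0,0,0,0,0,0,0,0,0,0,0,0,0,0,0,0,0,0,0,0,0,0,0,0,0,0,0,0,0,0,0,0,0,0,0,0,0,0,0,0,0,0,0,0,0,0,0,0,0,0,0,0,0,0,0,0,0,0,0,0,0,0]

```text
time_s: 10.95
position: [0.4366, 0.18, 0.0743]
tool_rot: [[0.985, 0.174, -0.0], [0.174, -0.985, -0.0], [-0.0, 0.0, -1.0]]
ft_force: [-0.6, -0.7, 0.1]
grip_width: 0.0001
```

Emit:
step_arm:
  steps: [0,0,0,0,0,0,0,0,0,0,0,0,0,0,0,0,0,0,0,0,0,0,0,0,0,0,0,0,0,0,0,0,0,0,0,0,0,0,0,0,0,0,0,0,0,0,0,0,0,0,0,0,0,0,0,0,0,0,0,0,0,0,0,0,0,0,0,0,0,0]

```text
time_s: 11.95
position: [0.4367, 0.18, 0.0743]
tool_rot: [[0.985, 0.174, -0.0], [0.174, -0.985, 0.0], [0.0, -0.0, -1.0]]
ft_force: [-0.1, 0.9, 0.7]
grip_width: -0.0
```

```bash
python3 -c "
from h import *
im,e=imaging.get_image('top');cv2.imwrite('pics/top7.png',cv2.resize(im[120:295,175:385],None,fx=3.4,fy=3.4))
go([.437,.180,.35],10)"
```

```text
now [0.4366 0.18   0.0743] F [-0.76  0.14  0.99] shift [ 1.20e-03  1.00e-04 -9.19e-01] turn [-0.  0.  0.] rows>= 5.513747046098505
```

View pics/top7.png

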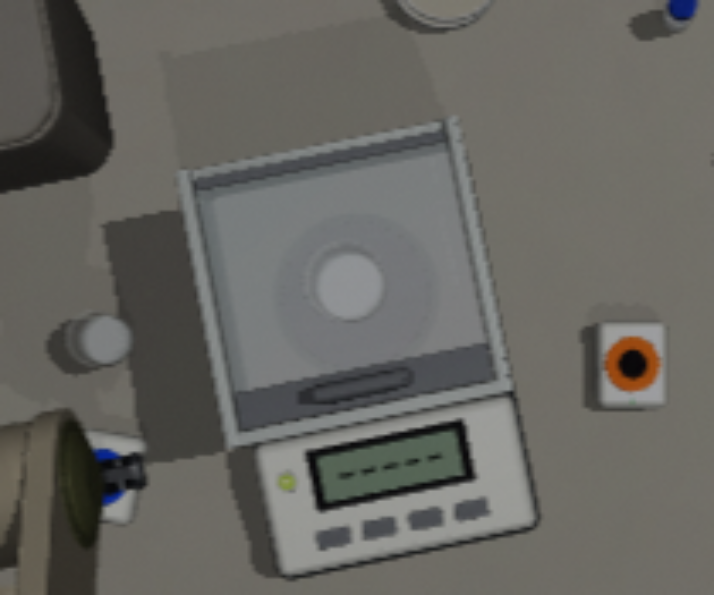

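I've held for about 3 s within a few centimetres, and the pane is still shut. Now I'll withdraw straight up.

Emit:
step_arm:
  steps: [0,0,0,-0.1,0,0,0,0,0,0,-0.25,0,0,0,0,0,0,-0.4,0,0,0,0,0,0,-0.55,0,0,0,0,0,0,-0.7,0,0,0,0,0,0,-0.85,0,0,0,0,0,0,-0.92,0,0,0,0,0,0,-0.92,0,0,0,0,0,0,-0.92,0,0,0,0,0,0,-0.92,0,0,0]

```text
time_s: 13.0
position: [0.4363, 0.1799, 0.3488]
tool_rot: [[0.985, 0.174, -0.003], [0.174, -0.985, -0.0], [-0.003, -0.0, -1.0]]
ft_force: [-0.6, 0.6, 0.1]
grip_width: 0.0
```

```bash
python3 -c "
from h import *
np.set_printoptions(precision=4,suppress=True)
im,e=imaging.get_image('top');cv2.imwrite('pics/top8.png',cv2.resize(im[120:295,175:385],None,fx=3.4,fy=3.4))
a=np.load('top0.npz')['im']
for nm,lo,hi in(('blue',(110,120,80),(130,255,255)),('orange',(5,150,120),(18,255,255))):
  for I in(a,im):
    m=cv2.inRange(cv2.cvtColor(I,cv2.COLOR_BGR2HSV),lo,hi);m[:210]=0;m[290:]=0;m[:,:190]=0;m[:,380:]=0
    M=cv2.moments(m,True);print(nm,M['m00'],M['m10']/M['m00'],M['m01']/M['m00'])
print(env.observe()['position'],env.observe()['time_s'],np.abs(env.observe()['qvel']).max())
print([(r['score'],atz('top',r['pixel'],.194)) for r in imaging.pinpoint('top','pane_pull')[:1]])"
```

```text
blue 145.0 204.53103448275863 259.8551724137931
blue 145.0 204.53103448275863 259.8551724137931
orange 127.0 360.48818897637796 226.6535433070866
orange 126.0 360.5238095238095 226.6031746031746
[0.4364 0.1799 0.3489] 13.05 0.6085537580687658
[(0.6, array([ 0.5025, -0.0377,  0.194 ]))]
```

View pics/top8.png

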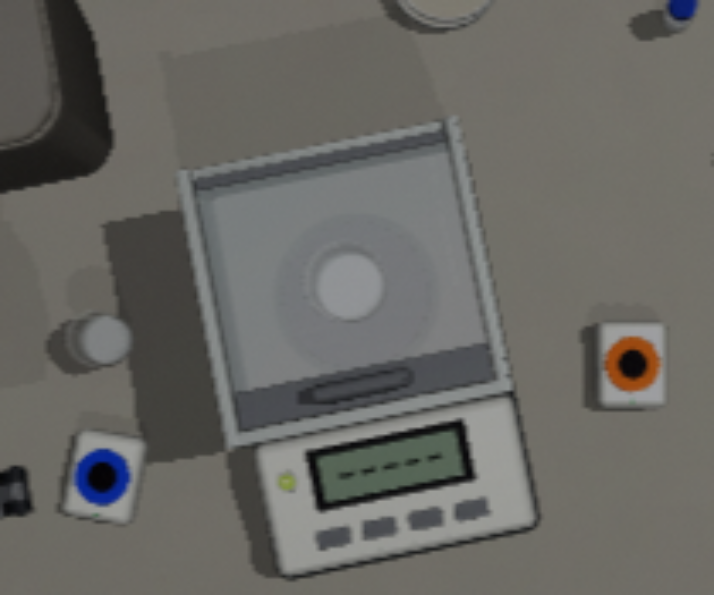

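The pane is shut (pull at crop (356,385)), neither sensor has moved, and the gripper is well above everything. I'm handing the job in.

```bash
python3 -c "
from rig import close_job
print(close_job())"
```

```text
the job is handed in; nothing more can be done
None
```

I pushed the top pane shut, held the gripper over the blue-ringed tare sensor, then drew away and handed the job in at about 13 s. Nothing confirms the tare itself: the display showed dashes before and after, and handing in gives no verdict.

- **Pane:** I pushed the pull slowly from behind with the shut gripper until it met its stop, where the force rose to about 15 N and the pane moved no further. The network then put the pull at (0.504, -0.042) and later at (0.503, -0.038). A shut pane should put it at about (0.503, -0.042), so the second reading is 4 mm off sideways but agrees along the slide. The last picture shows the pane flush.
- **Tare:** I held the tip about 30 mm above the centre of the blue-ringed sensor for just over 2.5 s. Including the approach, it was within 4 cm for about 3 s. The force reading stayed at noise level, about 1 N. I then rose straight up, leaving the tip about 30 cm above the sensor.
- **Left alone:** The tare sensor's ring is at the same pixel as at the start, and the print sensor's is within 0.1 pixel. The beaker and the small look-alike beaker also look unmoved.
- **Early disagreement:** The network's first top-view fix on the tare sensor was about 8 mm off. I used the ring fit instead, which both cameras put at (0.437, 0.180).

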